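# Aim the bench tablet and lay it back on its hidden rest

## Task

Turn the tablet on its swivel stand until the screen squarely faces the flat, square metal bench block, and lay it back until it leans firmly against the sprung rest hidden behind it. The rest has been set to some unknown lean, so feel for it and press gently: do not jam the tablet against it. Leave everything else on the bench where it is.

Things in the scene. Friction and masses are not known exactly. Their poses are not given: they have to be found in the camera images.
- stand: Foot of the tablet stand, a dark steel disc 128 mm across, 20 mm high, fixed to the bench. Origin: centre of its underside, on the vertical swivel axis; z up. With the swivel at 0 the screen faces the stand's -x.
- swivel (a joint): Swivel of tablet and head about the stand's vertical axis, rad, -1.5 to 1.5, positive counter-clockwise from above: the screen faces the heading (stand yaw + swivel + pi). Stays where it is left. Friction 0.16 N m: about 2 N pressed square on the screen 75 mm to one side of its middle line turns it without tilting it.
- tilt (a joint): Lean of the tablet about its lower hinge, rad: 0 upright, positive top leaning back, away from the side the screen faces; -0.1 to 1.25, starts at 0.08 to 0.22. Stays where left. Friction 0.45 N m: 3 to 4.5 N pressed square on the screen 100 mm up from the hinge on the middle line tilts it (1 to 2 N remain in a pause). Pressed over 25 mm beside the middle line, it swivels instead.
- hinge_mid (a point): Middle of the tilt hinge line, 75 mm above the bench on the swivel axis. Frame turns with the swivel: -x is where the screen faces (level), y along the hinge, z up. The tablet is a black slab 190 mm wide (y), 10 mm thick, 130 mm tall, from 12 to 142 mm from the hinge line; its back lies in the plane through the hinge line, the screen 10 mm before it.
- screen_mid (a point): Centre of the tablet's screen face, 77 mm up from the hinge line. The frame tilts with the tablet: -x points square out of the screen, y along its width, z up along it.
- rest_bracket: Hub of the back rest, on the hinge line; turns with the swivel only. It carries, clamped at an unreported lean, a steel arm with a spring buffer behind the tablet, on the middle line, 85 mm from the hinge. The tablet meets it at a tilt of 0.4 to 1.0. Then the push 100 mm up the screen rises by 1 N per mm over 11 mm, then hard. Let go at 8 N or more, the tablet stays leaning on it.
- bench_block_mid (a point): Centre of the bench block that the screen must face: a smooth, flat, square pale-metal block 60 x 60 x 16 mm lying loose on the bench on one side in front of the stand. Do not move it.
- solder_stone_2_mid (a point): Centre of a rough, irregular soldering brick, 60 x 72 x 17 mm, loose, in front of the stand on the other side. Do not move it.
- flux_jar_mid (a point): Centre of an open flux jar, 47 mm across and 35 mm high, loose, to the left of the stand. Do not move it.
- felt_block_mid (a point): Centre of a round felt-wrapped block, 74 mm across and 44 mm high, loose, to the right of the stand. Do not move it.
Not all that is in view belongs to the job. What is shaped like the part that bears bench_block_mid but yellow is not meant.

How it is judged:
By the outcome, as a careful person would: the job done as asked, in the order asked, and still so for the second after the job is handed in, with the robot touching nothing.
It also fails if it takes over 64 s, if anything falls off the work surface, if the arm or the gripper's body presses on something with over 40 N, if the wrist force passes 120 N, or if a joint passes its speed limit or range.

## Robot

A 6-joint arm with a two-finger parallel gripper is mounted at the origin on a cart in front of the work surface, level with it; the furniture and walls round the work are solid. World frame = base frame: x ahead of the robot, y to its left, z up, the work surface at z = 0. Lengths are in m, angles in degrees, forces in N, time in s.
With the tool pointing down it reaches from about 0.25 to 0.725 m from the base axis. Payload 4 kg.
Tool frame: the origin (TCP) lies on the mounting face of the last link; the fingertips stand 173 mm ahead of it and the grasp point (between the pads) lies 155 mm ahead of it; z points along the fingers, y is the direction in which the jaws open and shut (so a half turn about z gives the same grasp; the last joint's range is limited). The gripper opens to 85 mm and grips with 20 to 120 N. Pads are 22 mm wide; open, the fingers measure 114 mm over their backs; the gripper's body (76 mm by 85 mm) begins 54 mm behind the grasp point. The pads swing forward as they close: fully open they stand 13 mm farther back than shut.
Start: joints at [68.812, 13.785, 0.286, 76.501, 0, 90], TCP at [0.181, 0.466, 0.405] pointing down, gripper open.
Joint ranges: [-155.79, 155.79], [-60.16, 107.12], [-62.33, 73.08], [-114, 123.19], [-81.49, 82.49], [-180, 180]. Speed limits (degrees/s): [159.86, 159.86, 180, 180, 180, 180].

## Interface

Orientations are given as a 3x3 rotation matrix whose columns are the frame's x, y, z axes.
In Python, from bench import manip gives the robot as it stands. The module is installed in compiled form; this text tells all that it offers.
- The arm moves only by the tool jog_arm, never from a script. Its argument "motion" is a list of rows, each an object with "delta_pos": the shift along the world's x, y, z in cm, a list of three; "delta_rot": the turn, a rotation vector about the world's x, y, z in degrees, a list of three. A call has 1 to 5 rows; each row is the pose to reach, as a shift and turn from the pose measured when the call began; what a row does not reach only later rows make up. A row lasts 1/10 s, in which the tool goes at most 50 mm and 8.59 degrees, less where a joint would pass 70% of its speed; a pose out of reach is approached as far as the arm can. A call with a gripper value outside its range is refused whole. "claw" is the gripper's target within -1 to 1 (shut at 1, half-way at 0, fully open at -1), set as the call begins (left out, the last holds). The fingers move at their own pace and stop on an object; "grip_force" is the grip in N (left out, the last holds). Time passes only in rows, so rows that repeat a pose let the fingers close. It gives the time, the measured TCP pose, the force and the opening at its end, in the units of the state.
- manip.get_obs(): the state, without advancing time (a new reading comes with each control period).
- manip.capture(name): name is "side" or "top" or "wrist"; returns a dict with "frame" (420x560x3 uint8, red, green, blue), "fx", "fy", "cx", "cy" (pixels), "world_from_camera" (4x4, takes a point from camera to world coordinates). Camera axes: x right, y down, z forward; pixel columns grow to the right and rows downward; lengths in m; the calibration is good to about 2 mm. A picture is of the moment at which its call begins. There is no depth.
- manip.job_done(): hands the job in, once; it reports no verdict.
The state is a dict: "t": time; "q": joint angles; "qvel": joint speeds; "tau": joint torques, N m; "position": TCP position; "tcp_rot": TCP orientation; "ft_force": force on the tool from outside, world axes, zero at the start; "moment": the same for the moment, N m; "opening": opening from 0.0 (shut) to 1.0 (fully open).
Only numpy, scipy, OpenCV 4.12 (cv2) and the standard library are available. Lean on these libraries where they do the work, as an engineer would, in place of code of your own. Each camera call takes 0.05 s, during which the arm holds its last target. There are 200 camera calls.

## Working session

There is one attempt and no reset: what is moved stays moved. The work goes in short steps, Python scripts to look and compute and a tool call to move; the robot and the scene stay as the last step left them, time stands still between calls to the robot, and variables do not carry over. Pictures are saved under pics/ and viewed, about 8 in all and at most 12, crops included, and the job is handed in when it is done.

Besides the shell and the picture viewer there is one more tool, called after "Call:" by a JSON object that holds its "op" and its "data", one argument or row to a line. jog_arm: Moves the arm, as the interface text tells. Its arguments: {"type":"object","properties":{"motion":{"type":"array"},"claw":{"type":"number"},"grip_force":{"type":"number"}},"required":["motion"]}

```bash
mkdir -p pics; cat > h.py <<'E'
import numpy as np, cv2, pickle
from bench import manip
def snap(n,tag):
    c=manip.capture(n); cv2.imwrite(f'pics/{tag}.png',c['frame'][:,:,::-1]); pickle.dump(c,open(f'pics/{tag}.pkl','wb')); return c
def load(tag): return pickle.load(open(f'pics/{tag}.pkl','rb'))
def ray(c,u,v):
    T=np.array(c['world_from_camera']); d=T[:3,:3]@np.array([(u-c['cx'])/c['fx'],(v-c['cy'])/c['fy'],1]); return T[:3,3],d/np.linalg.norm(d)
def onz(c,u,v,z):
    o,d=ray(c,u,v); return o+d*(z-o[2])/d[2]
def tri(c1,p1,c2,p2):
    o1,d1=ray(c1,*p1);o2,d2=ray(c2,*p2)
    s=np.linalg.lstsq(np.c_[d1,-d2],o2-o1,rcond=None)[0]; a=o1+d1*s[0];b=o2+d2*s[1]; return (a+b)/2,np.linalg.norm(a-b)
def proj(c,p):
    T=np.linalg.inv(np.array(c['world_from_camera'])); q=T[:3,:3]@np.array(p)+T[:3,3]; return c['fx']*q[0]/q[2]+c['cx'],c['fy']*q[1]/q[2]+c['cy']
E
python3 - <<'E'
from h import *
a=snap('top','top0');b=snap('side','side0')
for c in(a,b): print(np.round(c['world_from_camera'],3),c['fx'])
o=manip.get_obs();print(o['t'],o['position'],o['ft_force'],o['opening']); print(np.round(o['tcp_rot'],3))
E
```

```text
[[-0.401 -0.897  0.187  0.432]
 [-0.916  0.393 -0.078  0.101]
 [-0.004 -0.203 -0.979  1.034]
 [ 0.     0.     0.     1.   ]] 411.63601009012916
[[ 0.817 -0.217  0.534 -0.022]
 [-0.576 -0.33   0.748 -0.838]
 [ 0.014 -0.919 -0.394  0.558]
 [ 0.     0.     0.     1.   ]] 460.6437425906366
0.1 [0.18063039 0.46596838 0.40390292] [-0.40015015  0.51850035  0.45615412] 0.9973114333959463
[[-0.932  0.361 -0.001]
 [ 0.361  0.932 -0.002]
 [-0.    -0.002 -1.   ]]
```

View pics/top0.png

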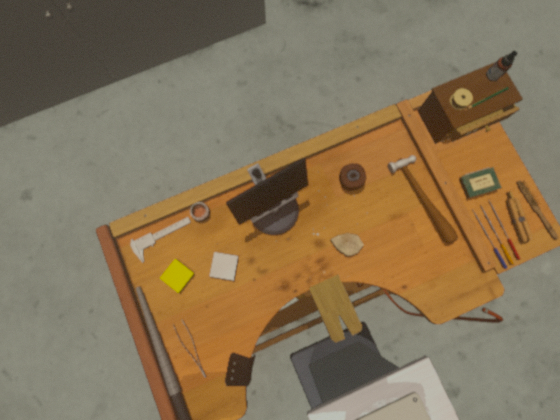

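View pics/side0.png

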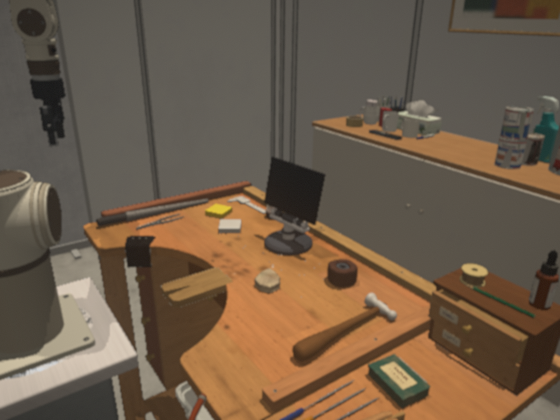

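Top view: the candidates for the bench block are the pale square at (224,266) and the yellow one at (177,275). The pale one fits because yellow is excluded. Brick (347,244), jar (200,211), felt (352,177), stand foot about (275,213), tablet (268,192). I'll confirm in one enlarged crop.

```bash
python3 - <<'E'
from h import *
a=load('top0');b=load('side0')
f=a['frame'][:,:,::-1]; g=b['frame'][:,:,::-1]
A=cv2.resize(f[150:290,150:310],None,fx=3.7,fy=3.7,interpolation=cv2.INTER_CUBIC)[:,:400*2]
B=cv2.resize(g[150:290,200:340],None,fx=2.5,fy=2.5,interpolation=cv2.INTER_CUBIC)
A=cv2.resize(f[150:290,150:310],None,fx=2.8,fy=2.8,interpolation=cv2.INTER_CUBIC)
B=cv2.resize(B,(345,345)); im=np.zeros((392,800,3),np.uint8); im[:A.shape[0],:A.shape[1]]=A; im[:345,452:797]=B
cv2.imwrite('pics/crop.png',im)
hsv=cv2.cvtColor(f,cv2.COLOR_BGR2HSV)
m=((hsv[...,1]<70)&(hsv[...,2]>130)).astype(np.uint8); m[:,:205]=0;m[:,245:]=0;m[:245]=0;m[290:]=0
n,l,s,ce=cv2.connectedComponentsWithStats(m); i=1+s[1:,4].argmax(); print(s[i],ce[i],onz(a,*ce[i],.016))
for p in cv2.boxPoints(cv2.minAreaRect(np.argwhere(l==i)[:,::-1].astype(np.float32))): print(onz(a,*p,.016))
for n,p,z in(('jar',(200,211),.035),('brick',(347,244),.017),('felt',(352,177),.044)): print(n,onz(a,*p,z))
print(proj(a,(0,0,0)),proj(a,(.3,0,0)),onz(a,275,213,.02),onz(b,289,241,.02))
E
```

```text
[210 253  28  27 599] [223.61268781 265.9048414 ] [0.54157777 0.20636222 0.016     ]
[0.53259256 0.24718021 0.016     ]
[0.58397498 0.21594703 0.016     ]
[0.55112347 0.16540785 0.016     ]
[0.5002409  0.19717245 0.016     ]
jar [0.68763768 0.20740507 0.035     ]
brick [ 0.46888251 -0.0935015   0.017     ]
felt [ 0.61369539 -0.17173882  0.044     ]
(np.float64(397.4813656800891), np.float64(449.19779610090404)) (np.float64(341.0977364681999), np.float64(324.13497764629756)) [0.61127411 0.03865276 0.02      ] [0.61139825 0.01632315 0.02      ]
```

View pics/crop.png

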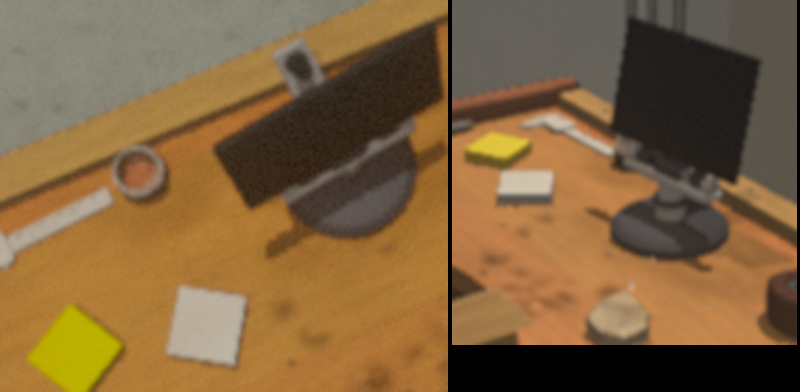

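The crop confirms a smooth, flat, square pale block at top px (224,266); the yellow one is the decoy. The tablet's screen is visible in both views. Next I'll fit the disc and triangulate the tablet corners.

```bash
python3 - <<'E'
from h import *
from scipy.optimize import least_squares
a=load('top0');b=load('side0')
ta=lambda p:(150+p[0]/2.8,150+p[1]/2.8); sb=lambda p:(200+(p[0]-452)/2.464,150+p[1]/2.464)
A=[(217,150),(435,25),(442,98),(250,207)]; B=[(629,18),(759,62),(738,182),(614,135)]
P=[]
for p,q in zip(A,B):
    x,e=tri(a,ta(p),b,sb(q)); P.append(x); print('corner',np.round(x,4),round(e*1000,1),'mm')
P=np.array(P); w=P[1]-P[0]+P[2]-P[3]; h=P[0]-P[3]+P[1]-P[2]
print('w',np.linalg.norm(w)/2,'h',np.linalg.norm(h)/2,'n',np.cross(w,h)/np.linalg.norm(np.cross(w,h)),'mid',P.mean(0))
n=np.cross(w,h); n/=np.linalg.norm(n); 
print('heading of normal',np.degrees(np.arctan2(n[1],n[0])),'tilt',np.degrees(np.arcsin(n[2])), 'edge dir',np.degrees(np.arctan2(w[1],w[0])))
# disc rim points: top crop & side crop, circle of 64mm
R=[onz(a,*ta(p),.02)[:2] for p in [(416,180),(408,205),(380,230),(350,237),(315,227),(293,205)]]
S=[onz(b,*sb(p),.02)[:2] for p in [(611,225),(729,225)]]+[onz(b,*sb(p),.0)[:2] for p in [(640,251),(670,257),(700,252)]]
for nm,Q in(('top',R),('side',S),('both',R+S)):
    Q=np.array(Q); r=least_squares(lambda c:np.linalg.norm(Q-c,axis=1)-.064,[.62,.03]); print(nm,r.x,np.round(r.fun*1000,1))
E
```

```text
corner [0.6344 0.1315 0.2114] 0.1 mm
corner [ 0.6584 -0.0541  0.2101] 1.7 mm
corner [ 0.6328 -0.0572  0.0905] 7.9 mm
corner [0.6114 0.1286 0.0822] 3.3 mm
w 0.18712874958158657 h 0.1267694434297468 n [-0.97436203 -0.11542504  0.19312093] mid [0.63423767 0.03719933 0.14854918]
heading of normal -173.24410257747178 tilt 11.134974136858576 edge dir -83.03436602987335
top [0.6213529  0.03522345] [-2.5  0.   1.1  1.2 -0.3 -2.3]
side [0.62693372 0.04142716] [ 5.6  4.9 -3.5  0.4 -2.5]
both [0.62390958 0.03856285] [ 1.7  4.   3.8  2.4 -1.2 -4.9  3.   4.1 -7.4 -3.7 -5.5]
```

Call:
{"op": "jog_arm", "data": {
  "motion": [
    {"delta_pos": [4, -3.6, 0], "delta_rot": [0, 0, 6]},
    {"delta_pos": [7.5, -6.8, 0], "delta_rot": [0, 0, 12]},
    {"delta_pos": [11, -10, 0], "delta_rot": [0, 0, 18]},
    {"delta_pos": [14.5, -13.1, 0], "delta_rot": [0, 0, 24]},
    {"delta_pos": [18, -16.3, 0], "delta_rot": [0, 0, 28]}
  ],
  "claw": 1,
  "grip_force": 20
}}

```text
t: 0.6
position: [0.3616, 0.3015, 0.4036]
tcp_rot: [[-0.992, -0.122, -0.0], [-0.122, 0.992, -0.002], [0.0, -0.002, -1.0]]
ft_force: [1.1, 1.1, 0.2]
opening: 0.146
```

Call:
{"op": "jog_arm", "data": {
  "motion": [
    {"delta_pos": [4, -4.5, -1]},
    {"delta_pos": [8, -9, -2]},
    {"delta_pos": [12, -13.5, -4]},
    {"delta_pos": [16.0, -18, -6]},
    {"delta_pos": [19, -19.9, -7.5]}
  ]
}}

```text
invalid input
```

```bash
python3 - <<'E'
from h import *
o=manip.get_obs();print(o['t'],np.round(o['q'],1),o['position'],o['ft_force'])
c=snap('wrist','w1');print(np.round(c['world_from_camera'],3),c['fx'])
E
```

```text
0.6 [39.8 10.5 -4.  75.5 -0.1 32.8] [0.36157214 0.30149404 0.40360122] [1.09214491 1.1272946  0.15461748]
[[-0.123  0.952  0.279  0.29 ]
 [ 0.992  0.119  0.032  0.293]
 [-0.002  0.281 -0.96   0.374]
 [ 0.     0.     0.     1.   ]] 319.46232306005004
```

View pics/w1.png

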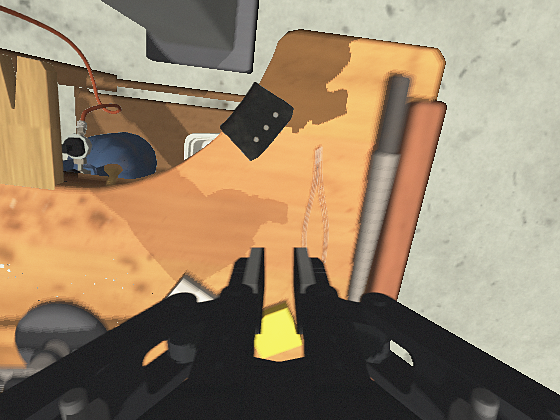

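The wrist view shows the fingers half shut over the yellow block (278,335), with the pale block at (190,290) and the stand at lower left (60,330). The move was refused because rows need delta_rot as well.

Call:
{"op": "jog_arm", "data": {
  "motion": [
    {"delta_pos": [3, -4, -1], "delta_rot": [0, 0, 0]},
    {"delta_pos": [6, -8, -2], "delta_rot": [0, 0, 0]},
    {"delta_pos": [9, -12, -4], "delta_rot": [0, 0, 0]},
    {"delta_pos": [12, -16, -6], "delta_rot": [0, 0, 0]},
    {"delta_pos": [15, -19, -7.5], "delta_rot": [0, 0, 0]}
  ]
}}

```text
t: 1.15
position: [0.5085, 0.114, 0.3317]
tcp_rot: [[-0.993, -0.116, 0.003], [-0.116, 0.993, -0.006], [-0.002, -0.007, -1.0]]
ft_force: [1.2, 0.9, 0.7]
opening: 0.0
```

Call:
{"op": "jog_arm", "data": {
  "motion": [
    {"delta_pos": [3, -0.5, 0], "delta_rot": [0, 0, 0]},
    {"delta_pos": [5.5, -0.8, 0], "delta_rot": [0, 0, 0]},
    {"delta_pos": [6, -0.8, 0], "delta_rot": [0, 0, 0]}
  ]
}}

```text
t: 1.45
position: [0.5705, 0.1051, 0.3305]
tcp_rot: [[-0.994, -0.113, 0.003], [-0.113, 0.994, -0.006], [-0.002, -0.007, -1.0]]
ft_force: [-0.1, 0.1, -0.5]
opening: -0.001
```

```bash
python3 - <<'E'
from h import *
o=manip.get_obs();print(o['t'],np.round(o['q'],1),o['position'],o['ft_force'],o['opening'])
E
```

```text
1.45 [10.5 25.1  5.2 70.  -0.4  4. ] [0.57049086 0.10506423 0.33052495] [-0.11877028  0.07275352 -0.47727278] -0.0006628083218221452
```

Call:
{"op": "jog_arm", "data": {
  "motion": [
    {"delta_pos": [1.5, 0, 0], "delta_rot": [0, 0, 0]},
    {"delta_pos": [2.2, 0, 0], "delta_rot": [0, 0, 0]},
    {"delta_pos": [2.7, 0, 0], "delta_rot": [0, 0, 0]},
    {"delta_pos": [3.2, 0, 0], "delta_rot": [0, 0, 0]},
    {"delta_pos": [3.2, 0, 0], "delta_rot": [0, 0, 0]}
  ]
}}

```text
t: 1.95
position: [0.6025, 0.1054, 0.3307]
tcp_rot: [[-0.994, -0.114, 0.003], [-0.114, 0.994, -0.006], [-0.002, -0.007, -1.0]]
ft_force: [0.2, 0.5, 0.3]
opening: -0.001
```

Call:
{"op": "jog_arm", "data": {
  "motion": [
    {"delta_pos": [0.3, 0, 0], "delta_rot": [0, 0, 0]},
    {"delta_pos": [0.6, 0, 0], "delta_rot": [0, 0, 0]},
    {"delta_pos": [0.9, 0, 0], "delta_rot": [0, 0, 0]},
    {"delta_pos": [1.2, 0, 0], "delta_rot": [0, 0, 0]},
    {"delta_pos": [1.4, 0, 0], "delta_rot": [0, 0, 0]}
  ]
}}

```text
t: 2.45
position: [0.6163, 0.1054, 0.3307]
tcp_rot: [[-0.994, -0.114, 0.002], [-0.114, 0.994, -0.006], [-0.001, -0.007, -1.0]]
ft_force: [-2.6, 1.3, 1.3]
opening: -0.003
```

```bash
python3 - <<'E'
from h import *
r=np.array([-.0087,.0679])
for p in range(6,78,6):
    a=-np.radians(p); R=np.array([[np.cos(a),-np.sin(a)],[np.sin(a),np.cos(a)]]); print(-p,np.round((R@r-r)*100,2))
E
```

```text
-6 [0.71 0.05]
-12 [1.43 0.03]
-18 [ 2.14 -0.06]
-24 [ 2.84 -0.23]
-30 [ 3.51 -0.47]
-36 [ 4.16 -0.79]
-42 [ 4.77 -1.16]
-48 [ 5.33 -1.6 ]
-54 [ 5.85 -2.1 ]
-60 [ 6.32 -2.64]
-66 [ 6.72 -3.23]
-72 [ 7.06 -3.86]
```

Call:
{"op": "jog_arm", "data": {
  "motion": [
    {"delta_pos": [0.7, 0, 0], "delta_rot": [0, 0, -6]},
    {"delta_pos": [1.4, 0, 0], "delta_rot": [0, 0, -12]},
    {"delta_pos": [2.1, -0.1, 0], "delta_rot": [0, 0, -18]},
    {"delta_pos": [2.8, -0.2, 0], "delta_rot": [0, 0, -24]},
    {"delta_pos": [3.5, -0.5, 0], "delta_rot": [0, 0, -30]}
  ]
}}

```text
t: 2.95
position: [0.6511, 0.1005, 0.3306]
tcp_rot: [[-0.916, 0.402, -0.004], [0.402, 0.916, -0.006], [0.001, -0.007, -1.0]]
ft_force: [-2.8, -0.3, 1.9]
opening: 0.003
```

Call:
{"op": "jog_arm", "data": {
  "motion": [
    {"delta_pos": [0.65, -0.3, 0], "delta_rot": [0, 0, -6]},
    {"delta_pos": [1.25, -0.7, 0], "delta_rot": [0, 0, -12]},
    {"delta_pos": [1.8, -1.1, 0], "delta_rot": [0, 0, -18]},
    {"delta_pos": [2.1, -1.4, 0], "delta_rot": [0, 0, -22]},
    {"delta_pos": [2.1, -1.4, 0], "delta_rot": [0, 0, -22]}
  ]
}}

```text
t: 3.45
position: [0.6724, 0.0862, 0.3305]
tcp_rot: [[-0.698, 0.716, -0.006], [0.716, 0.698, -0.005], [0.001, -0.007, -1.0]]
ft_force: [-1.0, 0.8, 0.1]
opening: 0.004
```

```bash
python3 - <<'E'
from h import *
o=manip.get_obs();print(o['t'],np.round(o['q'],1),o['position'],o['ft_force'],o['opening'])
a=snap('top','t2');b=snap('side','s2')
f=a['frame'][:,:,::-1]; g=b['frame'][:,:,::-1]
A=cv2.resize(f[150:250,210:330],None,fx=3.3,fy=3.3,interpolation=cv2.INTER_CUBIC)
B=cv2.resize(g[140:270,240:370],None,fx=3,fy=3,interpolation=cv2.INTER_CUBIC)
im=np.zeros((392,800,3),np.uint8); im[:330,:396]=A; im[:390,400:790]=B
cv2.imwrite('pics/crop2.png',im)
E
```

```text
3.45 [ 7.3 36.7 24.6 78.3 -0.2 53.1] [0.67236164 0.08620174 0.33050723] [-0.97766964  0.79104284  0.07512485] 0.004041575116107411
```

View pics/crop2.png

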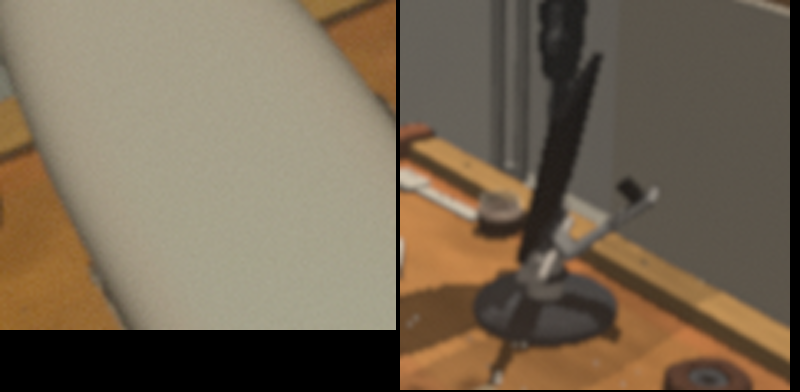

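Call:
{"op": "jog_arm", "data": {
  "motion": [
    {"delta_pos": [0.3, -0.35, 0], "delta_rot": [0, 0, -4]},
    {"delta_pos": [0.6, -0.7, 0], "delta_rot": [0, 0, -8]},
    {"delta_pos": [0.9, -1.1, 0], "delta_rot": [0, 0, -12]},
    {"delta_pos": [1.15, -1.5, 0], "delta_rot": [0, 0, -16]},
    {"delta_pos": [1.15, -1.5, 0], "delta_rot": [0, 0, -16]}
  ]
}}

```text
t: 4.05
position: [0.6837, 0.0715, 0.3304]
tcp_rot: [[-0.476, 0.879, -0.007], [0.879, 0.476, -0.003], [0.001, -0.007, -1.0]]
ft_force: [-1.4, 0.3, 1.3]
opening: 0.0
```

Call:
{"op": "jog_arm", "data": {
  "motion": [
    {"delta_pos": [-1, 3, 0], "delta_rot": [0, 0, 0]},
    {"delta_pos": [-3, 7, 1], "delta_rot": [0, 0, 0]},
    {"delta_pos": [-7, 10, 2], "delta_rot": [0, 0, 0]},
    {"delta_pos": [-11, 12, 2], "delta_rot": [0, 0, 0]},
    {"delta_pos": [-15, 14, 2], "delta_rot": [0, 0, 0]}
  ]
}}

```text
t: 4.55
position: [0.5323, 0.2127, 0.3507]
tcp_rot: [[-0.479, 0.878, -0.005], [0.878, 0.479, -0.003], [-0.0, -0.005, -1.0]]
ft_force: [0.5, 0.2, 0.6]
opening: 0.003
```

Call:
{"op": "jog_arm", "data": {
  "motion": [
    {"delta_pos": [-4, 2, 0], "delta_rot": [0, 0, 0]},
    {"delta_pos": [-7, 4, 0], "delta_rot": [0, 0, 0]},
    {"delta_pos": [-7, 4, 0], "delta_rot": [0, 0, 0]}
  ]
}}

```text
t: 4.85
position: [0.4589, 0.2545, 0.3512]
tcp_rot: [[-0.485, 0.874, -0.005], [0.874, 0.485, -0.002], [0.0, -0.005, -1.0]]
ft_force: [0.1, -0.3, 0.6]
opening: -0.004
```

```bash
python3 - <<'E'
from h import *
o=manip.get_obs();print(o['t'],np.round(o['q'],1),o['position'],o['ft_force'],o['opening'])
a=snap('top','t3');b=snap('side','s3');c=snap('wrist','w3')
f=a['frame'][:,:,::-1]; g=b['frame'][:,:,::-1]
A=cv2.resize(f[150:250,220:330],None,fx=3.6,fy=3.6,interpolation=cv2.INTER_CUBIC)
B=cv2.resize(g[140:270,240:370],None,fx=3,fy=3,interpolation=cv2.INTER_CUBIC)
im=np.zeros((392,800,3),np.uint8); im[:360,:396]=A; im[:390,400:790]=B
cv2.imwrite('pics/crop3.png',im)
E
```

```text
4.85 [29.  18.4 -1.6 70.3  0.  90. ] [0.45892755 0.25454997 0.35122807] [ 0.08321219 -0.30151404  0.59660623] -0.0035683186926885996
```

View pics/crop3.png

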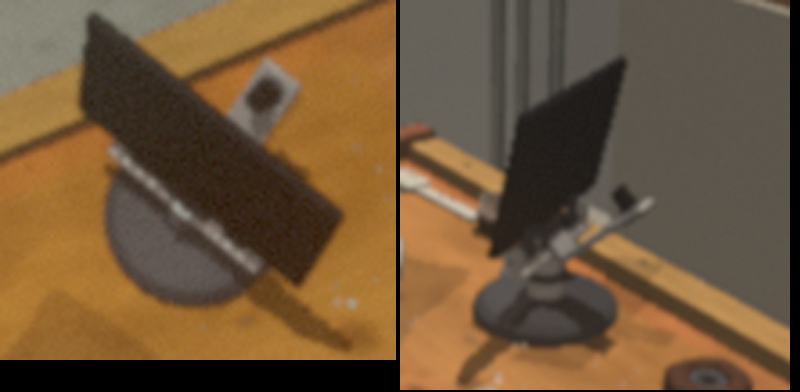

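The crop (pictures viewed: 6) shows the tablet turned. In the top view the top edge runs (92,15)–(342,213), the lower edge (82,105)–(300,285), and the silver hinge bar (113,152)–(260,272). The rest arm is well behind it.

```bash
python3 - <<'E'
from h import *
from scipy.optimize import least_squares
a=load('t3');b=load('s3')
ta=lambda p:(220+p[0]/3.6,150+p[1]/3.6); sb=lambda p:(240+(p[0]-400)/3,140+p[1]/3)
def seg(p,q,z):
    P=onz(a,*ta(p),z);Q=onz(a,*ta(q),z);d=Q-P; print(np.round(P,4),np.round(Q,4),'len',np.linalg.norm(d)*1000//1,'mid',np.round((P+Q)/2,4),'normal hd',np.degrees(np.arctan2(d[1],d[0]))%180+90)
seg((92,15),(342,213),.213); seg((82,105),(300,285),.088); seg((113,152),(260,272),.075)
print('hub',onz(a,*ta((182,210)),.078))
Q=np.array([onz(a,*ta(p),.02)[:2] for p in [(106,218),(112,245),(128,272),(155,294),(190,303),(225,298),(250,284)]])
r=least_squares(lambda c:np.linalg.norm(Q-c,axis=1)-.064,[.62,.03]); print('disc top',r.x,np.round(r.fun*1000,1))
Q2=np.array([onz(b,*sb(p),.02)[:2] for p in [(474,305),(617,308)]]+[onz(b,*sb(p),0)[:2] for p in [(510,336),(545,343),(580,338)]])
r=least_squares(lambda c:np.linalg.norm(Q2-c,axis=1)-.064,[.62,.03]); print('disc side',r.x,np.round(r.fun*1000,1))
P=[]
for p,q in [((342,213),(519,117)),((92,15),(626,58)),((300,285),(494,256)),((82,105),(592,185))]:
    x,e=tri(a,ta(p),b,sb(q)); P.append(x); print(np.round(x,4),round(e*1000,1))
P=np.array(P);w=P[0]-P[1]+P[2]-P[3];h=P[0]-P[2]+P[1]-P[3];n=np.cross(h,w);n/=np.linalg.norm(n);print('n hd',np.degrees(np.arctan2(n[1],n[0])),np.arcsin(n[2]),P.mean(0),np.linalg.norm(w)/2,np.linalg.norm(h)/2)
# re-measure block in this view
hsv=cv2.cvtColor(a['frame'],cv2.COLOR_RGB2HSV); m=((hsv[...,1]<70)&(hsv[...,2]>130)).astype(np.uint8); m[:,:205]=0;m[:,245:]=0;m[:245]=0;m[290:]=0
print('block',onz(a,*np.argwhere(m)[:,::-1].mean(0),.016),m.sum())
E
```

```text
[0.7165 0.0571 0.213 ] [ 0.5518 -0.027   0.213 ] len 184.0 mid [0.6342 0.0151 0.213 ] normal hd 117.03797333293411
[0.705  0.0804 0.088 ] [ 0.538  -0.0021  0.088 ] len 186.0 mid [0.6215 0.0392 0.088 ] normal hd 116.2798926792284
[0.6706 0.0737 0.075 ] [0.5577 0.0169 0.075 ] len 126.0 mid [0.6142 0.0453 0.075 ] normal hd 116.68324256546924
hub [0.61554358 0.04739783 0.078     ]
disc top [0.62162855 0.03498673] [-0.5 -0.5 -0.1  0.8  0.5 -0.1 -1. ]
disc side [0.62729173 0.03978742] [ 6.7  6.3 -3.7 -0.6 -3.1]
[ 0.5508 -0.0264  0.2132] 2.3
[0.7186 0.0561 0.2109] 3.1
[ 0.5399 -0.0032  0.09  ] 5.0
[0.7059 0.08   0.087 ] 1.3
n hd -63.77789409194277 -0.20991584313359016 [0.62881588 0.02666781 0.15026885] 0.18637377563154914 0.12636534928987783
block [0.54145121 0.20641967 0.016     ] 580
```

```bash
python3 - <<'E'
from h import *
from scipy.spatial.transform import Rotation as R
o=manip.get_obs(); R0=np.array(o['tcp_rot']); p0=np.array(o['position'])
C=np.array([.6235,.0355]); h=np.radians(116.2); out=np.array([np.cos(h),np.sin(h),0]); a=-out; k=np.array([0,0,1]); t=np.radians(45)
z=np.sin(t)*a-np.cos(t)*k; y=np.cross(k,out)*-1; y=np.cross(z,np.cos(t)*out+0*k+(-np.sin(t))*-0*k); 
x=np.cos(t)*out+np.sin(t)*-k; x=x-z*(x@z); 
y=np.cross(k,out)
x=np.cross(y,z); 
if x@out<0: x,y=-x,-y
Rt=np.c_[x,np.cross(z,x),z]; print(np.round(Rt,3))
print('rotvec',np.round(np.degrees((R.from_matrix(Rt)*R.from_matrix(R0).inv()).as_rotvec()),1))
np.save('Rt.npy',Rt)
for th,g in((.21,.05),(.21,.0),(.4,0),(.6,0),(.8,0),(1,0)):
    c=np.array([*C,.075])+.1*(np.sin(th)*a+np.cos(th)*k)+.01*(np.cos(th)*out+np.sin(th)*k)+g*out
    print(th,g,'tip',np.round(c,4),'tcp',np.round(c-.173*z,4),'delta',np.round((c-.173*z-p0)*100,1))
E
```

```text
[[-0.312  0.897  0.312]
 [ 0.634  0.442 -0.634]
 [-0.707  0.    -0.707]]
rotvec [-39.8 -20.9  -2.3]
0.21 0.05 tip [0.6063 0.0704 0.1749] tcp [0.5523 0.1802 0.2972] delta [ 9.  -7.3 -5.4]
0.21 0.0 tip [0.6284 0.0256 0.1749] tcp [0.5744 0.1353 0.2972] delta [ 11.2 -11.8  -5.4]
0.4 0 tip [0.6366 0.0088 0.171 ] tcp [0.5826 0.1186 0.2933] delta [ 12.  -13.4  -5.8]
0.6 0 tip [ 0.6448 -0.0078  0.1632] tcp [0.5908 0.102  0.2855] delta [ 12.8 -15.1  -6.6]
0.8 0 tip [ 0.6521 -0.0226  0.1518] tcp [0.5981 0.0871 0.2742] delta [ 13.5 -16.6  -7.7]
1 0 tip [ 0.6583 -0.0352  0.1374] tcp [0.6043 0.0746 0.2598] delta [ 14.2 -17.8  -9.1]
```

Call:
{"op": "jog_arm", "data": {
  "motion": [
    {"delta_pos": [1, 0, 1], "delta_rot": [-6.6, -3.5, -0.4]},
    {"delta_pos": [2, 0, 1], "delta_rot": [-13.3, -7, -0.8]},
    {"delta_pos": [4, 0, 0], "delta_rot": [-19.9, -10.5, -1.2]},
    {"delta_pos": [5, -1, 0], "delta_rot": [-26.5, -13.9, -1.5]},
    {"delta_pos": [6, -2, -1], "delta_rot": [-33.2, -17.4, -1.9]}
  ]
}}

```text
t: 5.5
position: [0.5251, 0.2322, 0.342]
tcp_rot: [[-0.353, 0.895, 0.274], [0.706, 0.447, -0.549], [-0.614, -0.0, -0.79]]
ft_force: [0.4, -0.2, -0.8]
opening: 0.0
```

```bash
python3 - <<'E'
from h import *
from scipy.spatial.transform import Rotation as R
o=manip.get_obs(); R0=np.array(o['tcp_rot']); p0=np.array(o['position']); Rt=np.load('Rt.npy')
print(o['t'],np.round(o['q'],1),p0,'rotvec',np.round(np.degrees((R.from_matrix(Rt)*R.from_matrix(R0).inv()).as_rotvec()),1),'to pre',np.round((np.array([.5523,.1802,.292])-p0)*100,2),o['ft_force'])
E
```

```text
5.5 [ 31.8  26.1   4.3  72.3 -37.7  96.7] [0.52507987 0.23219477 0.34195809] rotvec [-6.4 -3.2 -0.3] to pre [ 2.72 -5.2  -5.  ] [ 0.4391188  -0.21058294 -0.75478357]
```

Call:
{"op": "jog_arm", "data": {
  "motion": [
    {"delta_pos": [0.9, -1.7, -1.7], "delta_rot": [-3, -1.5, -0.1]},
    {"delta_pos": [1.8, -3.4, -3.4], "delta_rot": [-6.4, -3.2, -0.3]},
    {"delta_pos": [2.7, -5.2, -5], "delta_rot": [-6.4, -3.2, -0.3]},
    {"delta_pos": [2.7, -5.2, -5], "delta_rot": [-6.4, -3.2, -0.3]}
  ]
}}

```text
t: 5.9
position: [0.5529, 0.177, 0.2888]
tcp_rot: [[-0.313, 0.899, 0.306], [0.634, 0.438, -0.638], [-0.707, -0.005, -0.707]]
ft_force: [0.0, -0.3, 0.1]
opening: -0.001
```

Call:
{"op": "jog_arm", "data": {
  "motion": [
    {"delta_pos": [0.4, -0.9, 0], "delta_rot": [0, 0, 0]},
    {"delta_pos": [0.9, -1.8, 0], "delta_rot": [0, 0, 0]},
    {"delta_pos": [1.3, -2.7, 0], "delta_rot": [0, 0, 0]},
    {"delta_pos": [1.5, -3.1, 0], "delta_rot": [0, 0, 0]},
    {"delta_pos": [1.5, -3.1, 0], "delta_rot": [0, 0, 0]}
  ]
}}

```text
t: 6.4
position: [0.5683, 0.1454, 0.2895]
tcp_rot: [[-0.311, 0.9, 0.307], [0.635, 0.437, -0.637], [-0.707, -0.004, -0.707]]
ft_force: [0.5, -0.8, -0.4]
opening: -0.001
```

```bash
python3 - <<'E'
from h import *
o=manip.get_obs(); p0=np.array(o['position']); Z=np.array(o['tcp_rot'])[:,2]; X=np.array(o['tcp_rot'])[:,0]
print(o['t'],np.round(o['q'],1),p0,o['ft_force'],'tip',p0+.173*Z)
c=snap('side','s4'); w=snap('wrist','w4')
im=np.zeros((420,800,3),np.uint8); im[:390,:390]=cv2.resize(c['frame'][140:270,240:370,::-1],(390,390),interpolation=cv2.INTER_CUBIC); im[:307,390:]=cv2.resize(w['frame'][:,:,::-1],(410,307)); cv2.imwrite('pics/c4.png',im)
E
```

```text
6.4 [ 23.4  28.   -2.9  56.9 -45.   86.4] [0.56826696 0.14539684 0.28948753] [ 0.48927318 -0.75433516 -0.43281044] tip [0.62132342 0.03512158 0.16720352]
```

View pics/c4.png

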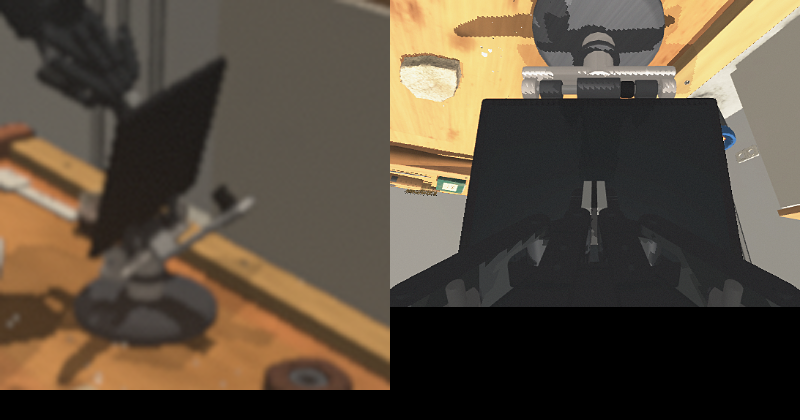

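Picture 7: the fingers sit about 1 cm or less from the screen on its middle line (wrist crop col 595 against tablet middle 600). Now I'll tilt it back along the hinge arc.

Call:
{"op": "jog_arm", "data": {
  "motion": [
    {"delta_pos": [0.2, -0.4, 0], "delta_rot": [0, 0, 0]},
    {"delta_pos": [0.4, -0.8, 0], "delta_rot": [0, 0, 0]},
    {"delta_pos": [0.6, -1.2, -0.1], "delta_rot": [0, 0, 0]},
    {"delta_pos": [0.8, -1.6, -0.2], "delta_rot": [0, 0, 0]},
    {"delta_pos": [0.9, -1.8, -0.3], "delta_rot": [0, 0, 0]}
  ]
}}

```text
t: 7.0
position: [0.5771, 0.128, 0.2861]
tcp_rot: [[-0.312, 0.899, 0.307], [0.635, 0.438, -0.637], [-0.707, -0.004, -0.707]]
ft_force: [-1.1, 3.6, 0.2]
opening: 0.002
```

Call:
{"op": "jog_arm", "data": {
  "motion": [
    {"delta_pos": [0.15, -0.3, -0.1], "delta_rot": [0, 0, 0]},
    {"delta_pos": [0.3, -0.6, -0.2], "delta_rot": [0, 0, 0]},
    {"delta_pos": [0.45, -0.9, -0.35], "delta_rot": [0, 0, 0]},
    {"delta_pos": [0.6, -1.2, -0.5], "delta_rot": [0, 0, 0]},
    {"delta_pos": [0.7, -1.4, -0.6], "delta_rot": [0, 0, 0]}
  ]
}}

```text
t: 7.5
position: [0.5843, 0.1137, 0.28]
tcp_rot: [[-0.312, 0.899, 0.307], [0.635, 0.438, -0.637], [-0.707, -0.004, -0.707]]
ft_force: [-1.1, 4.1, -0.4]
opening: 0.0
```

Call:
{"op": "jog_arm", "data": {
  "motion": [
    {"delta_pos": [0.08, -0.16, -0.09], "delta_rot": [0, 0, 0]},
    {"delta_pos": [0.16, -0.32, -0.18], "delta_rot": [0, 0, 0]},
    {"delta_pos": [0.24, -0.48, -0.28], "delta_rot": [0, 0, 0]},
    {"delta_pos": [0.32, -0.64, -0.38], "delta_rot": [0, 0, 0]},
    {"delta_pos": [0.39, -0.79, -0.48], "delta_rot": [0, 0, 0]}
  ]
}}

```text
t: 8.0
position: [0.5883, 0.1057, 0.2751]
tcp_rot: [[-0.312, 0.899, 0.307], [0.635, 0.438, -0.637], [-0.707, -0.004, -0.707]]
ft_force: [-1.0, 3.8, 0.1]
opening: 0.0
```

Call:
{"op": "jog_arm", "data": {
  "motion": [
    {"delta_pos": [0.07, -0.14, -0.1], "delta_rot": [0, 0, 0]},
    {"delta_pos": [0.14, -0.28, -0.2], "delta_rot": [0, 0, 0]},
    {"delta_pos": [0.21, -0.42, -0.31], "delta_rot": [0, 0, 0]},
    {"delta_pos": [0.28, -0.57, -0.42], "delta_rot": [0, 0, 0]},
    {"delta_pos": [0.36, -0.73, -0.55], "delta_rot": [0, 0, 0]}
  ]
}}

```text
t: 8.5
position: [0.5919, 0.0982, 0.2696]
tcp_rot: [[-0.312, 0.899, 0.307], [0.635, 0.438, -0.637], [-0.707, -0.004, -0.707]]
ft_force: [-1.5, 3.7, -0.0]
opening: -0.003
```

Call:
{"op": "jog_arm", "data": {
  "motion": [
    {"delta_pos": [0.05, -0.11, -0.1], "delta_rot": [0, 0, 0]},
    {"delta_pos": [0.1, -0.22, -0.2], "delta_rot": [0, 0, 0]},
    {"delta_pos": [0.15, -0.33, -0.3], "delta_rot": [0, 0, 0]},
    {"delta_pos": [0.2, -0.44, -0.41], "delta_rot": [0, 0, 0]},
    {"delta_pos": [0.25, -0.53, -0.51], "delta_rot": [0, 0, 0]}
  ]
}}

```text
t: 9.0
position: [0.5946, 0.0928, 0.2646]
tcp_rot: [[-0.311, 0.899, 0.308], [0.634, 0.438, -0.637], [-0.708, -0.003, -0.707]]
ft_force: [-1.4, 3.6, 1.7]
opening: -0.002
```

Call:
{"op": "jog_arm", "data": {
  "motion": [
    {"delta_pos": [0.04, -0.09, -0.1], "delta_rot": [0, 0, 0]},
    {"delta_pos": [0.09, -0.19, -0.2], "delta_rot": [0, 0, 0]},
    {"delta_pos": [0.13, -0.28, -0.3], "delta_rot": [0, 0, 0]},
    {"delta_pos": [0.17, -0.37, -0.4], "delta_rot": [0, 0, 0]},
    {"delta_pos": [0.17, -0.37, -0.4], "delta_rot": [0, 0, 0]}
  ]
}}

```text
t: 9.5
position: [0.5962, 0.0895, 0.2611]
tcp_rot: [[-0.312, 0.899, 0.308], [0.634, 0.438, -0.637], [-0.708, -0.003, -0.707]]
ft_force: [-4.0, 5.0, 3.8]
opening: -0.004
```

Call:
{"op": "jog_arm", "data": {
  "motion": [
    {"delta_pos": [0.04, -0.07, -0.09], "delta_rot": [0, 0, 0]},
    {"delta_pos": [0.07, -0.15, -0.18], "delta_rot": [0, 0, 0]},
    {"delta_pos": [0.07, -0.15, -0.18], "delta_rot": [0, 0, 0]}
  ]
}}

```text
t: 9.8
position: [0.5966, 0.0886, 0.2601]
tcp_rot: [[-0.312, 0.898, 0.309], [0.634, 0.439, -0.637], [-0.708, -0.003, -0.707]]
ft_force: [-5.9, 6.4, 6.6]
opening: -0.001
```

```bash
python3 - <<'E'
from h import *
o=manip.get_obs(); print(o['t'],np.round(o['position'],4),np.round(o['ft_force'],2),np.linalg.norm(o['ft_force']),np.round(o['moment'],3))
E
```

```text
9.8 [0.5966 0.0886 0.2601] [-5.92  6.38  6.6 ] 10.920583181000683 [ 0.942  0.811 -0.293]
```

Normal push is about 10.4 N, clearly above the 3.7 N friction and in the spring range. Let go square to the screen.

Call:
{"op": "jog_arm", "data": {
  "motion": [
    {"delta_pos": [-0.15, 0.3, 0.38], "delta_rot": [0, 0, 0]},
    {"delta_pos": [-0.6, 1.2, 1.5], "delta_rot": [0, 0, 0]},
    {"delta_pos": [-1.5, 3, 3.8], "delta_rot": [0, 0, 0]},
    {"delta_pos": [-3.5, 7, 6], "delta_rot": [0, 0, 0]},
    {"delta_pos": [-7, 11, 7], "delta_rot": [0, 0, 0]}
  ]
}}

```text
t: 10.3
position: [0.5302, 0.1957, 0.3319]
tcp_rot: [[-0.306, 0.9, 0.311], [0.636, 0.436, -0.637], [-0.709, 0.003, -0.705]]
ft_force: [0.6, 1.4, -0.7]
opening: -0.002
```

Call:
{"op": "jog_arm", "data": {
  "motion": [
    {"delta_pos": [-4, 3, 0], "delta_rot": [0, 0, 0]},
    {"delta_pos": [-8, 6, 0], "delta_rot": [0, 0, 0]},
    {"delta_pos": [-12, 9, 0], "delta_rot": [0, 0, 0]},
    {"delta_pos": [-15, 11, 0], "delta_rot": [0, 0, 0]},
    {"delta_pos": [-15, 11, 0], "delta_rot": [0, 0, 0]}
  ]
}}

```text
t: 10.8
position: [0.3778, 0.3078, 0.3318]
tcp_rot: [[-0.31, 0.897, 0.314], [0.633, 0.441, -0.636], [-0.71, 0.001, -0.705]]
ft_force: [-0.8, -0.3, -0.0]
opening: 0.002
```

```bash
python3 - <<'E'
from h import *
o=manip.get_obs();print(o['t'],np.round(o['q'],1),o['position'],o['ft_force'])
a=snap('top','t5');b=snap('side','s5')
f=a['frame'][:,:,::-1]; g=b['frame'][:,:,::-1]
A=cv2.resize(f[150:250,220:330],None,fx=3.6,fy=3.6,interpolation=cv2.INTER_CUBIC)
B=cv2.resize(g[140:270,240:370],None,fx=3,fy=3,interpolation=cv2.INTER_CUBIC)
im=np.zeros((392,800,3),np.uint8); im[:360,:396]=A; im[:390,400:790]=B
cv2.imwrite('pics/crop5.png',im)
E
```

```text
10.8 [ 49.2  24.1  -3.3  84.  -40.8 121.1] [0.37779901 0.3077655  0.33179201] [-0.8122406  -0.3008945  -0.01634874]
```

View pics/crop5.png

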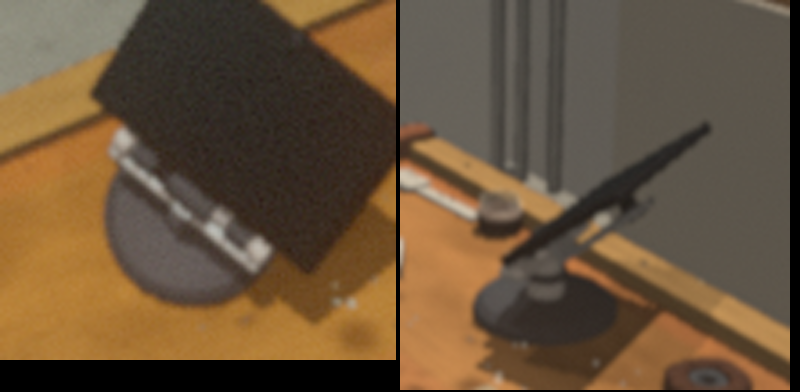

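Picture 8: the tablet is laid back on the buffer, lower edge (93,96)–(308,272) in the top crop. Next is a precise heading check and a check for disturbed objects.

```bash
python3 - <<'E'
from h import *
a=load('t5'); f=a['frame']
g=f.max(2); 
# dark mask of tablet, min area rect + fit of the lower-left edge
m=(cv2.GaussianBlur(g,(3,3),0)<62).astype(np.uint8); m[:140]=0;m[232:]=0;m[:,:240]=0;m[:,345:]=0
n,l,s,ce=cv2.connectedComponentsWithStats(m); i=1+s[1:,4].argmax(); print(s[i])
cs,_=cv2.findContours((l==i).astype(np.uint8),0,2); k=max(cs,key=cv2.contourArea)
for e in (3,5): 
    q=cv2.approxPolyDP(k,e,True)[:,0]; print(q.tolist())
def fit(p,q,z):
    p=np.array(p,float);q=np.array(q,float);d=(q-p)/np.linalg.norm(q-p);P=k[:,0].astype(float)-p;t=P@d;o=abs(P@np.array([-d[1],d[0]]))
    S=k[:,0][(t>8)&(t<np.linalg.norm(q-p)-8)&(o<3)]; W=np.array([onz(a,*x,z)[:2] for x in S],np.float32); v=cv2.fitLine(W,cv2.DIST_HUBER,0,.01,.01).ravel(); print(len(S),'hd',np.degrees(np.arctan2(v[1],v[0]))%180+90, 'pt',v[2:])
fit((246,177),(305.5,225.5),.09)
fit((113/3.6+220,192),(0,0),.09) if 0 else None
h=[onz(a,220+x/3.6,150+y/3.6,.075) for x,y in((118,155),(258,268))]; d=h[0]-h[1]; print('bar hd',np.degrees(np.arctan2(d[1],d[0]))%180+90)
b=load('top0'); df=cv2.absdiff(a['frame'],b['frame']).max(2)
for nm,(u,v) in dict(block=(224,266),brick=(347,244),jar=(200,211),felt=(352,177),yellow=(177,275)).items(): print(nm,df[v-17:v+17,u-17:u+17].mean())
for C in ((.6216,.035),(.6241,.036),(.627,.036)): print(C,np.degrees(np.arctan2(.2064-C[1],.5415-C[0])))
E
```

```text
[ 247  140   86   84 3817]
[[269, 140], [247, 175], [265, 196], [305, 223], [332, 185], [278, 140]]
[[269, 140], [247, 175], [305, 223], [332, 185], [278, 140]]
23 hd 115.20665 pt [0.6294915  0.03268997]
bar hd 116.99340731167581
block 6.3866782006920415
brick 6.18598615916955
jar 6.645328719723183
felt 5.943771626297578
yellow 6.336505190311419
(0.6216, 0.035) 115.0479956959386
(0.6241, 0.036) 115.86140669220214
(0.627, 0.036) 116.64569261505115
```

Headings agree to about 1° and nothing else has moved. Handing in.

```bash
python3 -c "
from bench import manip
print(manip.job_done())"
```

```text
the job is handed in; nothing more can be done
None
```

I turned the tablet to face the pale bench block and laid it back onto the sprung rest. The job was handed in at about 11 s of the 64 s allowed, with the arm clear of everything.

- **Facing:** I swivelled it about 70° clockwise by pressing near the screen's left side. The last top view put the screen's heading at 115.2° from the tablet's edge and 117.0° from the hinge bar. The block lies at 115.0–116.6°, depending on which estimate of the stand's centre is used, so the error is likely within about 2°.
- **Lean:** Pressing on the middle line, friction stayed near 4 N. The force then rose against the rest at a tilt of roughly 0.85 rad. I let go at about 10.4 N pressed square to the screen, still within the spring's travel and not at the hard stop. The final side view shows the tablet leaning on the buffer.
- **Other objects:** Comparing the top view before and after shows only image noise around the block, brick, jar, felt and the yellow decoy.
- **Disagreements:** The two stand-centre fits, from the top and side cameras, differed by about 7 mm. At the end of the press the tool also felt about 2.5 N of sideways force, but I measured no swivel beyond the spread of the heading estimates.

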